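# Drop the drain hook into its slot and hang the slide carrier

### The job

The rinsed slide carrier has to drip off over the tray of the drain stand. With a light push, turn the stand's hook arm round on top of its collar until it drops into the slot in the collar, which faces over the tray; then lift the carrier upright by its black handle out of the rinse dish and hang it gently by its bail in the dip of the hook. Leave it hanging free with the arm still down in its slot, and do not shove the stand, tip the carrier or knock the bottle, the vial or the tip box.

Things in the scene. Friction and masses are not known exactly. Their poses are not given: they have to be found in the camera images.
- drain_stand: Fixed steel stand: shallow drip tray (210 x 180 mm, walls 18 mm high) with an upright 12 mm post. Origin on the post's axis at the tray's underside (worktop level), z up. In its frame the tray reaches from x = -175 to +35 mm and y = +-90 mm. The post's round cap, 23 mm across, is its highest part, 212 mm up. The post carries a slotted collar and above it a hub with the hook arm.
- collar_top (a point): Centre of the flat top of the round steel collar on the post, 64 mm across, 154 mm up. One radial slot, 10 mm wide and 8 mm deep, is cut in this top from hub to rim. It looks along the stand's -x only roughly: the collar is clamped up to 0.45 rad off either way. The point has the stand's axes, not the slot's, so the slot must be seen or felt.
- hook_swing (a joint): Angle of the hook arm about the post, rad: 0 = arm points along the stand's -x, positive = counter-clockwise from above. Starts at 1.0 to 1.55; the slot lies between -0.45 and +0.45. Stays where left; turning takes under 1.5 N at 85 mm from the axis. In the slot it has about +-0.04 rad of play, then the walls stop it and the force rises by about 4 N for each mm pushed at 85 mm.
- hook_drop (a joint): How far hub and arm have come down the post, m: 0 = the arm lies on the collar's flat top, 0.008 = on the floor of the slot. Its weight and a spring (about 5 N together) press it down, so it falls in by itself when over the slot.
- hook_seat (a point): Where the bail belongs: middle of the dip in the hook, on the rod's upper face, 105 mm from the post's axis, 156 mm up (148 mm once dropped); x axis along the arm to the post. The arm is an 8 mm round rod, straight out to 86 mm from the post with its axis 2 mm above this point, then 6 mm lower from 97 to 113 mm (the dip), then turned up to a ball tip 125 mm out, its top 19.5 mm above this point.
- slide_carrier: Loose steel slide carrier, about 220 g, with seven glass slides: rack 84 (x) x 50 (y) x 34 mm high; over it a rigid bail of 5 mm wire in its x-z plane, 82 mm wide, with a level top bar 100 mm above the base. On the bar's middle stands a black grip, 12 (x) by 22 (y) mm, 102 to 142 mm above the base. Origin at the centre of the underside, z up; turned by half a turn it is the same.
- bail (a point): Underside of the bail's top bar at its middle, 97.5 mm above the carrier's base; the opening below it is 63 mm high and 77 mm wide. The carrier hangs right when this point lies on hook_seat, the hook arm passing through the bail along the carrier's y.
- rinse_dish: Fixed white open dish in which the carrier stands loosely, 126 x 98 mm outside, walls 34 mm high and 3 mm thick, floor 3 mm. Origin under its centre.
- bottle: Bystander: media bottle with an orange cap, 72 x 72 x 149 mm, origin under its centre.
- vial: Bystander: white-capped vial, 30 mm across, 68 mm high, origin under its centre.
- tip_box: Bystander: clear pipette tip box, 93 x 122 x 89 mm, origin under its centre.
Mind the look-alikes: they are no part of the job. Leave any pink look-alike of the slide_carrier alone.

How it is judged (in metres and radians):
On the way, in this order (a step that is already met when the one before it is completed fails the run):
1. the hook arm has been turned until it has dropped into the collar's slot, the carrier still standing in the dish (value of joint hook_drop above 0.006 m and distance of slide_carrier from where it was at the start of the episode below 0.03 m), for 0.2 s.
2. the carrier hangs by its bail in the dip of the hook (distance between bail and hook_seat below 0.014 m and value of joint hook_drop above 0.006 m and contact force between the fingers and slide_carrier below 0.1 N), for 0.2 s.
At the end, for the whole second after the job is handed in: The arm lies in the slot (come down more than 6 mm) and the carrier hangs from it upright (within 0.2 rad) and at rest, the middle of its bail within 14 mm of the hook's seat, nothing touched by the robot (distance between bail and hook_seat below 0.014 m and value of joint hook_drop above 0.006 m and angle between slide_carrier's own z axis and vertical below 0.2 rad and linear speed of slide_carrier below 0.04 m/s).
It fails at once if the stand or its hook arm is pushed with more than 12 N (contact force between the fingers and drain_stand above 12 N).
It fails at once if the robot's arm or hand strikes the stand with more than 12 N (contact force between the arm and drain_stand above 12 N).
It fails at once if the carrier is set or knocked against the stand with more than 20 N (contact force between slide_carrier and drain_stand above 20 N).
It fails at once if the carrier is tipped more than 0.6 rad, so that its slides fall out (angle between slide_carrier's own z axis and vertical above 0.6 rad).
It fails at once if the bottle, the vial or the tip box is knocked away by more than 20 mm (distance of any of bottle, vial, tip_box from where it was at the start of the episode above 0.02 m).
It also fails if it takes over 69 s, if anything falls off the work surface, if the arm or the gripper's body presses on something with over 40 N, if the wrist force passes 120 N, or if a joint passes its speed limit or range.

### The arm

A 7-joint arm with a two-finger parallel gripper is mounted at the origin on a cart in front of the work surface, level with it; the furniture and walls round the work are solid. World frame = base frame: x ahead of the robot, y to its left, z up, the work surface at z = 0. Lengths are in mm, angles in rad, forces in N, time in s.
With the tool pointing down it reaches from about 400 to 875 mm from the base axis. Payload 4.4 kg.
Tool frame: the origin (TCP) lies at the very end of the fingers, on their centre line; the grasp point (between the pads) lies ctrl.grip_point_offset behind it (ctrl.grip_point_offset is the distance from the TCP to the grasp point, in mm); z points along the fingers, y is the line along which they close (so a half turn about z gives the same grasp; the last joint's range is limited). The gripper opens to 85 mm and grips with 20 to 120 N. Pads are 22 mm wide; open, the fingers measure 114 mm over their backs; the gripper's body (76 mm by 85 mm) begins 54 mm behind the grasp point. The pads swing forward as they close: fully open they stand 13 mm farther back than shut.
Start: joints at [-1.392, 0.628, 0.038, 1.517, -0.027, 0.996, -0.02], TCP at [157.51, 630.641, 231.313] pointing down, gripper open.
Joint ranges: [-3.06, 3.06], [-0.37, 2.12], [-1.25, 1.32], [0.18, 2.47], [-1.1, 4.24], [0.23, 1.98], [-2.94, 2.94]. Speed limits (rad/s): [2.57, 2.57, 3.14, 3.14, 3.14, 3.14, 3.14].

### API

Orientations are given as [roll, pitch, yaw] about the fixed x, y, z axes, in that order (R = Rz(yaw) Ry(pitch) Rx(roll)).
In Python, from cell import read_state, cams, ctrl, models gives the robot as it stands. The module is installed in compiled form; this text tells all that it offers.
- The arm moves only by the shell command python3 -m creep FILE, which reads ROWS from the file FILE. ROWS is a JSON list of rows, 1 to 12 of them, each of 7 numbers: dx, dy, dz in units of 25 mm, then a rotation vector rx, ry, rz in units of 0.1 rad, then the finger opening in mm; each row shifts and turns the commanded pose from where the row before left it, along the tool's axes as they then stand; what a row does not reach is not made up. A row lasts 1/10 s, in which the tool goes at most 50 mm and 0.15 rad, less where a joint would pass 70% of its speed; a pose out of reach is approached as far as the arm can. The fingers move at their own pace and stop on an object; the grip force is fixed at half the most. Time passes only in rows, so rows that do not move let the fingers close. It prints the time, the measured TCP pose, the force, the opening and the grip force at its end. Input that does not fit is refused with a message, and nothing moves.
- read_state(): the state, without advancing time (a new reading comes with each control period).
- cams.get_image(name): name is "scene" or "top" or "wrist"; returns (picture, depth): 384x512x3 uint8, blue, green, red; 384x512 float32, mm along the optical axis (not along the pixel's ray), 0 where there is no reading.
- cams.calibration(name): a dict with "fx", "fy", "cx", "cy" (pixels), "rvec" (rotation vector, rad) and "tvec" (3), from world to camera coordinates, as OpenCV has them; the wrist camera has in their place "hand_eye" (4x4, takes a point from camera to tool coordinates, whose origin is the TCP and whose axes are the flange's). Camera axes: x right, y down, z forward; pixel columns grow to the right and rows downward; lengths in mm; the calibration is good to about 2 mm. A picture is of the moment at which its call begins: read the wrist's pose just before it. calibration takes no time and is no camera call.
- ctrl.finish_job(): hands the job in; it is judged then, once.
Trained networks look in the newest picture that a camera, given by its name, has taken for a name from the list of things; names that differ only in an ending like _2 or _b are one class to them, and where a whole thing is asked for, a point or a joint stands for the part that bears it (a point fixed in the world has none). Each returns a list of dicts, best first, with "confidence" (0 to 1); they miss things now and then, are a little off and sometimes report something else, mostly with a low value. They report only what shows in the picture. A call takes as long as a camera call. They do not tell look-alikes from the thing itself.
- models.search_frame(thing, camera): "extent" ([left, top, right, bottom] in pixels, round what is visible of it).
- models.mark_of(thing, camera): "position" ([column, row] in pixels: a listed point, or the origin of a listed thing).
The state is a dict: "clock": time; "qpos": joint angles; "qd": joint speeds; "tau": joint torques, N m; "eef_pos": TCP position; "tool_rot": TCP orientation; "force": force on the tool from outside, world axes, zero at the start; "torque": the same for the moment, N m; "width": finger opening in mm; "gripper_force": force on a finger pad.
Only numpy, scipy, OpenCV 4.12 (cv2) and the standard library are available. Lean on these libraries where they do the work, as an engineer would, in place of code of your own. Each camera call takes 0.05 s, during which the arm holds its last target. There are 200 camera calls.

## Working session

There is one attempt and no reset: what is moved stays moved. The work goes in short steps, Python scripts to look and compute and a shell command to move; the robot and the scene stay as the last step left them, time stands still between calls to the robot, and variables do not carry over. Pictures are saved under pics/ and viewed, at most 12 in all, crops included, and the job is handed in when it is done.

```bash
mkdir -p pics
cat > h.py <<'E'
import numpy as np, cv2
from cell import read_state, cams, ctrl, models
from scipy.spatial.transform import Rotation as R
def pose():
    s=read_state(); return R.from_euler('xyz',s['tool_rot']).as_matrix(), np.array(s['eef_pos'])
def cam(name):
    c=cams.calibration(name); K=np.array([[c['fx'],0,c['cx']],[0,c['fy'],c['cy']],[0,0,1]])
    if 'hand_eye' in c:
        Rt,p=pose(); H=np.array(c['hand_eye']); Rw=Rt@H[:3,:3]; o=Rt@H[:3,3]+p
    else:
        Rc=cv2.Rodrigues(np.array(c['rvec'],float))[0]; Rw=Rc.T; o=-Rc.T@np.array(c['tvec'],float).ravel()
    return K,Rw,o
def ray(C,uv):
    K,Rw,o=C; d=Rw@np.linalg.solve(K,[uv[0],uv[1],1]); return o,d
def at_z(C,uv,z):
    o,d=ray(C,uv); return o+d*(z-o[2])/d[2]
def proj(C,P):
    K,Rw,o=C; q=K@(Rw.T@(np.array(P,float)-o)); return q[:2]/q[2]
def tri(C1,u1,C2,u2):
    o1,d1=ray(C1,u1);o2,d2=ray(C2,u2); A=np.stack([d1,-d2],1); t=np.linalg.lstsq(A,o2-o1,rcond=None)[0]
    a=o1+t[0]*d1;b=o2+t[1]*d2; return (a+b)/2,np.linalg.norm(a-b)
def cloud(C,dep):
    K,Rw,o=C; v,u=np.mgrid[:384,:512]; r=np.stack([(u-K[0,2])/K[0,0],(v-K[1,2])/K[1,1],np.ones(u.shape)],-1)*dep[...,None]
    return r@Rw.T+o
E
cat > a.py <<'E'
from h import *
for n in ['scene','top','wrist']:
    C=cam(n); im,d=cams.get_image(n); cv2.imwrite(f'pics/{n}0.png',im); np.savez(f'{n}0.npz',im=im,d=d,K=C[0],R=C[1],o=C[2])
    print(n,'cam at',C[2].round(),'dir',C[1][:,2].round(2))
    for t in ['drain_stand','collar_top','hook_seat','slide_carrier','bail','rinse_dish','bottle','vial','tip_box']:
        if n=='wrist': continue
        print(t,[(np.round(m['position']).tolist(),round(m['confidence'],2)) for m in models.mark_of(t,n)[:3]])
print(ctrl.grip_point_offset, read_state()['clock'],pose())
a=cv2.imread('pics/scene0.png');b=cv2.imread('pics/top0.png')
cv2.imwrite('pics/both.png',cv2.resize(np.vstack([a,b]),(400,600)))
E
python3 a.py
```

```text
scene cam at [ 119. -595.  642.] dir [ 0.38  0.76 -0.52]
drain_stand [([287.0, 216.0], 0.56)]
collar_top []
hook_seat [([293.0, 191.0], 0.43)]
slide_carrier [([332.0, 323.0], 0.63), ([280.0, 282.0], 0.57), ([255.0, 177.0], 0.15)]
bail [([282.0, 253.0], 0.92), ([344.0, 290.0], 0.86)]
rinse_dish [([277.0, 282.0], 0.87), ([255.0, 178.0], 0.61)]
bottle [([254.0, 177.0], 0.69)]
vial [([219.0, 250.0], 0.74)]
tip_box [([212.0, 193.0], 0.61)]
top cam at [ 415.  111. 1200.] dir [ 0.07  0.02 -1.  ]
drain_stand [([235.0, 151.0], 0.9), ([257.0, 236.0], 0.51)]
collar_top [([233.0, 151.0], 0.57), ([313.0, 208.0], 0.57)]
hook_seat [([264.0, 159.0], 0.67)]
slide_carrier [([360.0, 189.0], 0.83), ([315.0, 208.0], 0.74)]
bail [([371.0, 190.0], 0.82), ([314.0, 206.0], 0.61)]
rinse_dish [([310.0, 207.0], 0.63)]
bottle [([150.0, 149.0], 0.79)]
vial [([255.0, 234.0], 0.44)]
tip_box [([153.0, 198.0], 0.57)]
wrist cam at [ 81. 651. 374.] dir [ 0.3  -0.08 -0.95]
18.700000000000003 1.05 (array([[-9.70177502e-01,  2.42395573e-01, -4.18355188e-05],
       [ 2.42395570e-01,  9.70177501e-01,  6.72800320e-05],
       [ 5.68962610e-05,  5.51328289e-05, -9.99999997e-01]]), array([157.49909067, 630.66812346, 231.32906156]))
```

View pics/scene0.png

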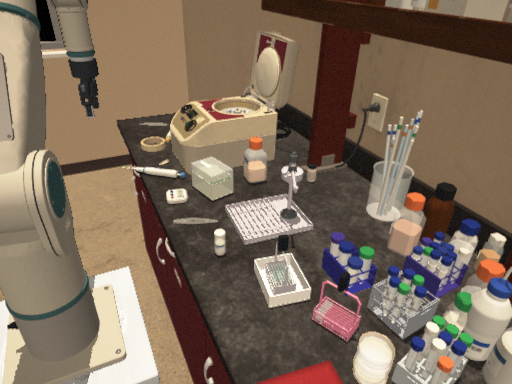

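View pics/top0.png

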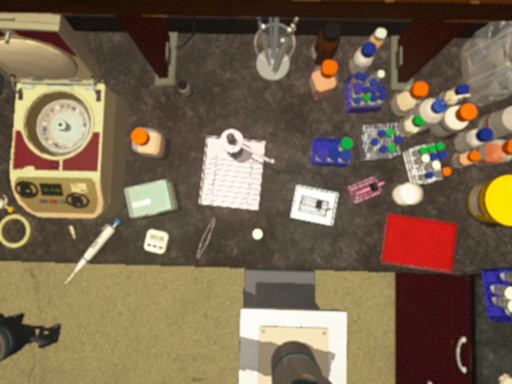

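The scene shows the stand at about (288,215) and its collar at (290,180). The white dish at (281,280) holds a steel carrier with a black grip at (283,243). A pink basket stands outside at (337,310). In the top view the stand post is at (235,150), with the arm pointing right towards (270,160); the dish is at (315,206) and the pink one at (366,189).

Two things could be slide_carrier: the one at top (315,206) and the one at (366,189). The first fits because it is steel, has a black grip and stands in the dish; the second is pink, so I'll leave it. I'll confirm with a crop.

```bash
cat > b.py <<'E'
from h import *
def ld(n):
    z=np.load(n+'0.npz'); return (z['K'],z['R'],z['o']),z['im'],z['d']
Ct,it,dt=ld('top'); Cs,is_,ds=ld('scene')
r=lambda i,a,b,c,d,w,h: cv2.resize(i[b:d,a:c],(w,h),interpolation=cv2.INTER_CUBIC)
cv2.imwrite('pics/c1.png',np.hstack([r(it,195,125,345,235,540,396)[:, :], r(is_,240,140,320,310,260,396)]))
print('bail tri',tri(Ct,(314,206),Cs,(282,253)))
for n,uv,uv2 in [('stand',(235,151),(287,216)),('dish',(313,207),(278,282))]: print(n,at_z(Ct,uv,0).round(),at_z(Cs,uv2,0).round())
for nm,C,d in [('top',Ct,dt),('scene',Cs,ds)]:
    P=cloud(C,d); m=d>0
    if nm=='top': w=np.s_[120:180,205:290]; w2=np.s_[180:232,285:345]
    else: w=np.s_[145:235,230:315]; w2=np.s_[230:310,250:315]
    Q=P[w][m[w]]; Q2=P[w2][m[w2]]
    for lo,hi in [(195,230),(150,190),(100,140),(8,25)]:
        s=Q[(Q[:,2]>lo)&(Q[:,2]<hi)]; print(nm,'stand z',lo,hi,len(s),s.mean(0).round() if len(s) else '',s.min(0).round() if len(s) else '',s.max(0).round() if len(s) else '')
    for lo,hi in [(108,160),(92,108),(25,45)]:
        s=Q2[(Q2[:,2]>lo)&(Q2[:,2]<hi)]; print(nm,'car z',lo,hi,len(s),s.mean(0).round() if len(s) else '',s.min(0).round() if len(s) else '',s.max(0).round() if len(s) else '')
E
python3 b.py
```

```text
bail tri (array([462.67326879, -46.42340437,  91.31834274]), np.float64(7.48468525043614))
stand [627. 189.   0.] [622. 187.   0.]
dish [460. -54.   0.] [463. -46.   0.]
top stand z 195 230 62 [629. 190. 205.] [619. 179. 197.] [641. 200. 213.]
top stand z 150 190 398 [619. 170. 156.] [569.  76. 150.] [660. 221. 189.]
top stand z 100 140 7 [602. 184. 135.] [600. 167. 130.] [612. 196. 138.]
top stand z 8 25 491 [593. 192.  13.] [537. 100.   8.] [672. 281.  22.]
top car z 108 160 55 [465. -49. 136.] [453. -60. 108.] [477. -23. 147.]
top car z 92 108 41 [465. -50. 102.] [455. -92.  95.] [475. -10. 107.]
top car z 25 45 328 [465. -53.  32.] [ 410. -121.   25.] [524.  18.  44.]
scene stand z 195 230 52 [624. 186. 203.] [615. 177. 195.] [638. 198. 212.]
scene stand z 150 190 272 [615. 166. 161.] [566.  73. 150.] [657. 222. 190.]
scene stand z 100 140 275 [629. 366. 117.] [577. 158. 100.] [852. 529. 140.]
scene stand z 8 25 1241 [589. 247.  14.] [448.  96.   8.] [876. 607.  25.]
scene car z 108 160 165 [460. -55. 129.] [451. -60. 108.] [474. -43. 146.]
scene car z 92 108 48 [458. -71. 102.] [451. -94.  92.] [470. -15. 108.]
scene car z 25 45 857 [462. -57.  31.] [ 406. -175.   25.] [522.  18.  45.]
```

View pics/c1.png

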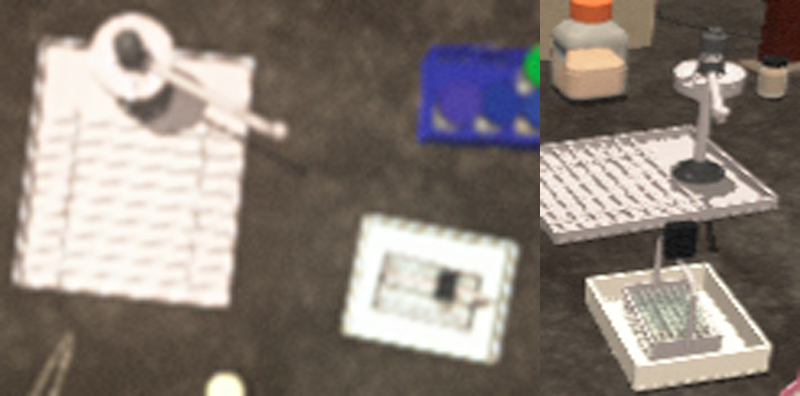

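The crop confirms it. The steel carrier with the black grip is in the dish at crop (445,285), the arm ends in a ball at (280,128), and the collar centre is near (133,47). I'll move to a pose where the wrist camera sees the collar.

The manual's scale: shifts go in units of 25 mm and turns go in units of 0.1 rad. Converting my numbers, -41 mm is -1.64, -28 mm is -1.12.

```bash
echo '[[-1.64, -1.12, -0.12, 0, 0, 0, 0], [-1.64, -1.12, -0.12, 0, 0, 0, 0], [-1.64, -1.12, -0.12, 0, 0, 0, 0], [-1.64, -1.12, -0.12, 0, 0, 0, 0], [-1.64, -1.12, -0.12, 0, 0, 0, 0], [-1.64, -1.12, -0.12, 0, 0, 0, 0], [-1.64, -1.12, -0.12, 0, 0, 0, 0], [-1.64, -1.12, -0.12, 0, 0, 0, 0], [-1.64, -1.12, -0.12, 0, 0, 0, 0], [-1.64, -1.12, -0.12, 0, 0, 0, 0], [-1.64, -1.12, -0.12, 0, 0, 0, 0], [-1.64, -1.12, -0.12, 0, 0, 0, 0]]' > path.dat && python3 -m creep path.dat; echo '[[-1.2, -1.04, 0.24, 0, 0, 0, 0], [0, 0, 0, 0, 0, 0, 0]]' > path.dat && python3 -m creep path.dat
cat > w.py <<'E'
from h import *
import sys
C=cam('wrist'); im,d=cams.get_image('wrist'); n=sys.argv[1]; cv2.imwrite(f'pics/{n}.png',im); np.savez(n+'.npz',im=im,d=d,K=C[0],R=C[1],o=C[2])
for t in sys.argv[2:]: print(t,[(np.round(m['position']).tolist(),round(m['confidence'],2)) for m in models.mark_of(t,'wrist')[:3]])
print(pose()[1], C[2],'collar c',proj(C,[627,188,154]))
E
python3 w.py w1 collar_top hook_seat drain_stand
```

```text
clock: 2.25
eef_pos: [554.6, 183.8, 267.7]
tool_rot: [3.141, 0.0, 2.897]
force: [0.2, 1.8, -0.5]
width: 0.2
gripper_force: 0.0
clock: 2.45
eef_pos: [579.5, 144.9, 260.8]
tool_rot: [-3.137, 0.003, 2.886]
force: [-0.9, -0.2, -0.8]
width: 0.2
gripper_force: 0.0
collar_top [([312.0, 226.0], 0.87)]
hook_seat [([209.0, 205.0], 0.95)]
drain_stand [([292.0, 183.0], 0.65)]
[575.48208319 154.39780049 261.24807532] [502.9859019  166.57269423 403.07413075] collar c [308.85484047 222.89176421]
```

View pics/w1.png

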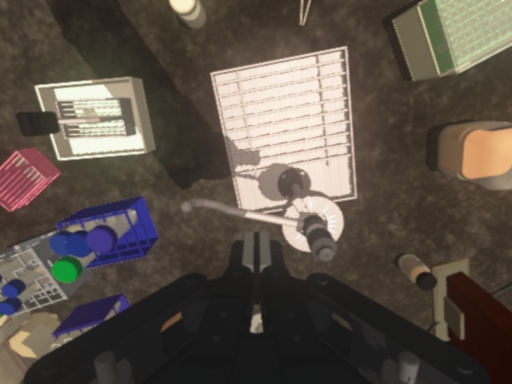

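The wrist view shows the collar at (312,226), the arm running to its ball at (188,206), the tray above it and the carrier's grip at (38,123). I'll rectify the collar's top plane to find the slot.

```bash
cat > c.py <<'E'
from h import *
import sys
z=np.load(sys.argv[1]+'.npz'); C=(z['K'],z['R'],z['o']); im=z['im']
c=at_z(C,(312,226),154); print('collar',c.round(1))
# rectified plane z=154, 0.2mm/px?, 100mm square; up=+x world,left=+y
cx,cy=625,187; N=480; s=100/N
g=np.mgrid[:N,:N]; X=cx+50-g[0]*s; Y=cy+50-g[1]*s
K,Rw,o=C; q=(np.stack([X,Y,np.full(X.shape,154.)],-1)-o)@Rw; u=(q[...,0]/q[...,2]*K[0,0]+K[0,2]).astype('f4'); v=(q[...,1]/q[...,2]*K[1,1]+K[1,2]).astype('f4')
out=cv2.remap(im,u,v,cv2.INTER_CUBIC); cv2.imwrite('pics/rect_%s.png'%sys.argv[1],out)
b=at_z(C,(188,206),166); a=at_z(C,(240,213),158); print('ball',b.round(1),'arm pt',a.round(1))
t=[at_z(C,p,18) for p in [(212,72),(347,46),(356,197),(240,212)]]; print('tray',np.round(t,1)); e=(t[3]-t[0]),(t[2]-t[1]); print('yaw',[np.arctan2(k[1],k[0]) for k in e])
print('hook_seat',at_z(C,(209,205),156).round(1))
E
python3 c.py w1
```

```text
collar [631.2 190.4 154. ]
ball [575.2  79.6 166. ] arm pt [597.5 124.  158. ]
tray [[449.  118.2  18. ]
 [463.6 294.6  18. ]
 [670.3 277.2  18. ]
 [649.9 100.1  18. ]]
yaw [np.float64(-0.09018425574738048), np.float64(-0.08431602598915963)]
hook_seat [582.4  96.3 156. ]
```

View pics/rect_w1.png

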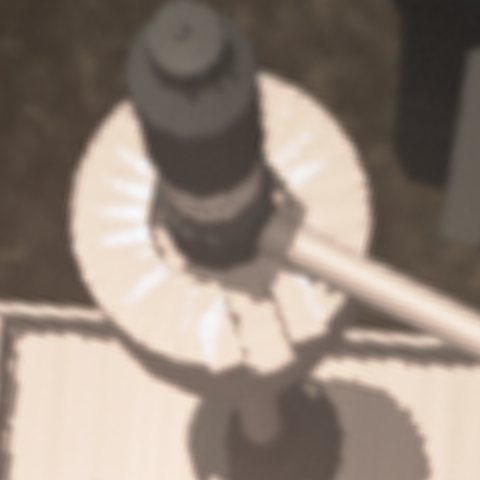

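Findings:
- The collar centre is at about (629.5, 190).
- The slot points 0.35 rad from world −x towards −y, which is about 0.43 in the stand frame.
- The arm is at 1.11 from −x.

I'll descend on the arm's far side with the fingers closed and push it round.

Converted, 31 mm is 1.24, -20 mm is -0.8.

```bash
echo '[[-0.8, -0.52, 0, 0, 0, 0, 0], [-0.8, -0.52, 0, 0, 0, 0, 0], [-0.8, -0.52, 0, 0, 0, 0, 0], [0, 0, 0, 0, 0, 0, 0], [0, 0, 1.24, 0, 0, 0, 0], [0, 0, 1.24, 0, 0, 0, 0], [0, 0, 1.24, 0, 0, 0, 0], [0, 0, 1.24, 0, 0, 0, 0], [0, 0, 0, 0, 0, 0, 0], [0, 0, 0, 0, 0, 0, 0]]' > path.dat && python3 -m creep path.dat
```

```text
clock: 3.65
eef_pos: [624.5, 102.3, 137.7]
tool_rot: [3.141, -0.001, 2.899]
force: [1.5, -0.2, 0.4]
width: 0.2
gripper_force: 0.0
```

```bash
echo '[[0.12, 0.04, 0, 0, 0, 0, 0], [0.12, 0.04, 0, 0, 0, 0, 0], [0.12, 0.04, 0, 0, 0, 0, 0], [0.12, 0.04, 0, 0, 0, 0, 0], [0.12, 0.04, 0, 0, 0, 0, 0], [0.12, 0.04, 0, 0, 0, 0, 0], [0.12, 0.04, 0, 0, 0, 0, 0], [0.12, 0.04, 0, 0, 0, 0, 0]]' > path.dat && python3 -m creep path.dat;echo '[[0.12, 0.04, 0, 0, 0, 0, 0], [0.12, 0.04, 0, 0, 0, 0, 0], [0.12, 0.04, 0, 0, 0, 0, 0], [0.12, 0.04, 0, 0, 0, 0, 0], [0.12, 0.04, 0, 0, 0, 0, 0], [0, 0, 0, 0, 0, 0, 0]]' > path.dat && python3 -m creep path.dat; python3 w.py w2 hook_seat collar_top
```

```text
clock: 4.45
eef_pos: [603.7, 113.7, 137.3]
tool_rot: [-3.141, 0.001, 2.896]
force: [0.5, -0.9, 0.7]
width: 0.4
gripper_force: 0.6
clock: 5.05
eef_pos: [589.7, 123.3, 137.3]
tool_rot: [3.141, -0.001, 2.897]
force: [0.0, -0.5, -0.4]
width: -0.4
gripper_force: 0.1
hook_seat [([222.0, 216.0], 0.71)]
collar_top [([391.0, 298.0], 0.65)]
[590.14708956 123.02964905 137.28044148] [513.32749389 143.34786226 279.82764761] collar c [382.67701678 291.74457592]
```

View pics/w2.png

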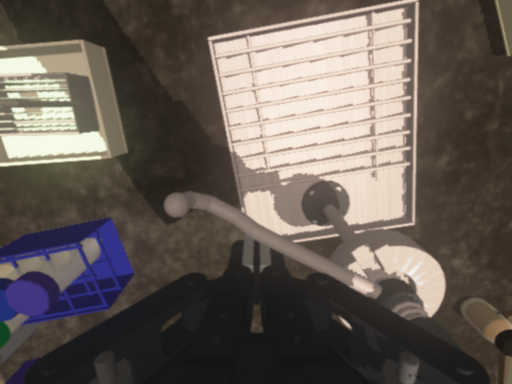

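The arm is being pushed: the ball is at (177,205) and the fingers touch the rod at (258,240). I'll compute its angle.

Run:
```python
from h import *
z=np.load('w2.npz'); C=(z['K'],z['R'],z['o'])
for uv,h in [((177,205),168),((222,214),156),((290,247),158)]:
    p=at_z(C,uv,h); d=p[:2]-[629.5,190]; print(p.round(1),np.arctan2(-d[1],-d[0]),np.hypot(*d))
```

```text
[545.8  98.8 168. ] 0.8285712075934497 123.77399379088396
[559.3 114.2 156. ] 0.8236349708811538 103.3237150816418
[584.4 143.3 158. ] 0.8030805955763876 64.86773055694378
```

```bash
echo '[[0.108, 0.048, 0, 0, 0, 0, 0], [0.108, 0.048, 0, 0, 0, 0, 0], [0.108, 0.048, 0, 0, 0, 0, 0], [0.108, 0.048, 0, 0, 0, 0, 0], [0.108, 0.048, 0, 0, 0, 0, 0], [0.108, 0.048, 0, 0, 0, 0, 0], [0.108, 0.048, 0, 0, 0, 0, 0], [0.108, 0.048, 0, 0, 0, 0, 0]]' > path.dat && python3 -m creep path.dat;echo '[[0.06, 0.048, 0, 0, 0, 0, 0], [0.06, 0.048, 0, 0, 0, 0, 0], [0, 0, 0, 0, 0, 0, 0]]' > path.dat && python3 -m creep path.dat; python3 w.py w3 hook_seat
python3 - <<'E'
from h import *
z=np.load('w3.npz'); C=(z['K'],z['R'],z['o'])
m=models.mark_of('hook_seat','wrist')
if m:
    p=at_z(C,m[0]['position'],156); d=p[:2]-[629.5,190]; print(p.round(1),np.arctan2(-d[1],-d[0]),np.hypot(*d))
E
```

```text
clock: 6.0
eef_pos: [571.3, 137.3, 137.3]
tool_rot: [-3.141, -0.0, 2.897]
force: [1.0, -1.2, -0.1]
width: -0.0
gripper_force: 0.4
clock: 6.3
eef_pos: [568.7, 140.8, 137.1]
tool_rot: [3.142, -0.001, 2.897]
force: [0.7, 0.1, 0.4]
width: 0.0
gripper_force: 0.0
hook_seat [([262.0, 188.0], 0.92)]
[569.09298905 140.32766587 137.22064129] [492.34677014 160.83321193 279.72956179] collar c [356.54460994 326.91864508]
[529.8 154.2 156. ] 0.3445467853496367 105.93619820073118
```

Run:
```python
from h import *
z=np.load('w3.npz'); C=(z['K'],z['R'],z['o']); P=cloud(C,z['d'])
for r in [60,70,75,80,105]:
    best=[]
    for th in np.linspace(.25,.5,26):
        for zz in [156]:
            u,v=proj(C,[629.5-r*np.cos(th),190-r*np.sin(th),zz]).round().astype(int)
            q=P[v,u]; 
            if 130<q[2]<175: d=q[:2]-[629.5,190]; best.append((round(q[2],1),round(np.arctan2(-d[1],-d[0]),3)))
    print(r,best)
```

```text
60 [(np.float64(150.1), np.float64(0.271)), (np.float64(152.9), np.float64(0.289)), (np.float64(152.4), np.float64(0.297)), (np.float64(153.6), np.float64(0.308)), (np.float64(152.7), np.float64(0.318)), (np.float64(153.5), np.float64(0.328)), (np.float64(153.7), np.float64(0.341)), (np.float64(153.3), np.float64(0.349)), (np.float64(153.7), np.float64(0.362)), (np.float64(153.6), np.float64(0.369)), (np.float64(151.4), np.float64(0.39)), (np.float64(151.4), np.float64(0.39)), (np.float64(151.5), np.float64(0.403))]
70 [(np.float64(151.1), np.float64(0.285)), (np.float64(152.3), np.float64(0.294)), (np.float64(153.9), np.float64(0.305)), (np.float64(154.2), np.float64(0.315)), (np.float64(155.3), np.float64(0.324)), (np.float64(153.6), np.float64(0.333)), (np.float64(154.4), np.float64(0.342)), (np.float64(153.3), np.float64(0.356)), (np.float64(153.9), np.float64(0.367)), (np.float64(152.4), np.float64(0.381)), (np.float64(151.7), np.float64(0.395)), (np.float64(160.4), np.float64(0.484))]
75 [(np.float64(151.2), np.float64(0.297)), (np.float64(152.5), np.float64(0.305)), (np.float6
[... 617 characters left out ...]
loat64(0.313)), (np.float64(153.1), np.float64(0.328)), (np.float64(153.1), np.float64(0.334)), (np.float64(153.4), np.float64(0.342)), (np.float64(153.3), np.float64(0.357)), (np.float64(153.1), np.float64(0.367)), (np.float64(153.2), np.float64(0.376)), (np.float64(151.7), np.float64(0.391)), (np.float64(143.6), np.float64(0.528)), (np.float64(144.9), np.float64(0.534)), (np.float64(146.3), np.float64(0.539))]
105 [(np.float64(144.5), np.float64(0.312)), (np.float64(147.1), np.float64(0.323)), (np.float64(146.1), np.float64(0.331)), (np.float64(147.6), np.float64(0.341)), (np.float64(147.9), np.float64(0.351)), (np.float64(147.3), np.float64(0.364)), (np.float64(146.4), np.float64(0.376))]
```

View pics/w3.png

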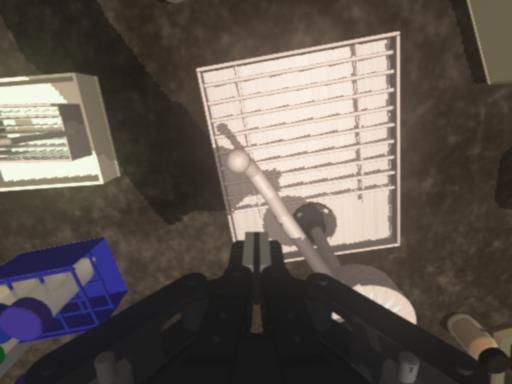

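The arm has dropped: the rod top is at z≈154 and the dip at z≈148, pointing 0.345 rad from −x. I'll retreat, rise, and look at the carrier from two places.

```bash
echo '[[-0.2, -0.32, 0, 0, 0, 0, 0], [-0.24, -0.36, 0, 0, 0, 0, 0], [0, 0, -1.24, 0, 0, 0, 0], [0, 0, -1.24, 0, 0, 0, 0], [0, 0, -1.24, 0, 0, 0, 0], [0, 0, -1.24, 0, 0, 0, 0], [0.44, -1.36, 0, 0, 0, 0, 60], [0.44, -1.36, 0, 0, 0, 0, 60], [0.44, -1.36, 0, 0, 0, 0, 60], [0.44, -1.36, 0, 0, 0, 0, 60], [0, 0, 0, 0, 0, 0, 60], [0, 0, 0, 0, 0, 0, 60]]' > path.dat && python3 -m creep path.dat
python3 w.py va bail slide_carrier rinse_dish hook_seat
echo '[[0.72, -1.2, 0, 0, 0, 0, 60], [0.72, -1.2, 0, 0, 0, 0, 60], [0, 0, 0, 0, 0, 0, 60], [0, 0, 0, 0, 0, 0, 60]]' > path.dat && python3 -m creep path.dat
python3 w.py vb bail slide_carrier rinse_dish; python3 -c "
from h import *
print(read_state()['qpos'])
a=cv2.imread('pics/va.png');b=cv2.imread('pics/vb.png');cv2.imwrite('pics/vab.png',np.hstack([a[60:384,100:500],b[60:384,100:500]]))"
```

```text
clock: 7.65
eef_pos: [500.3, -2.0, 261.7]
tool_rot: [3.142, 0.001, 2.893]
force: [0.2, 0.1, 0.3]
width: 59.9
gripper_force: 0.0
bail [([206.0, 156.0], 0.7), ([102.0, 228.0], 0.58)]
slide_carrier [([219.0, 145.0], 0.93), ([140.0, 198.0], 0.79)]
rinse_dish [([220.0, 144.0], 0.75)]
hook_seat [([417.0, 182.0], 0.73)]
[500.69776655   0.60745678 261.1393702 ] [423.7480029   18.48435948 404.11809456] collar c [457.55371904 258.12168297]
clock: 8.3
eef_pos: [451.1, -49.5, 261.5]
tool_rot: [3.141, 0.001, 2.896]
force: [-0.4, -0.0, -0.1]
width: 59.6
gripper_force: 0.0
bail [([154.0, 250.0], 0.93), ([257.0, 190.0], 0.7)]
slide_carrier [([257.0, 169.0], 0.68), ([175.0, 221.0], 0.62)]
rinse_dish [([358.0, 80.0], 0.68)]
[451.68280489 -48.68777532 261.25155699] [374.5435716  -29.35715559 403.92371816] collar c [502.05881613 287.26445985]
[-0.0479216   0.31210519  0.12254794  2.00181781 -0.05133797  0.83004417
  1.43141097]
```

View pics/vab.png

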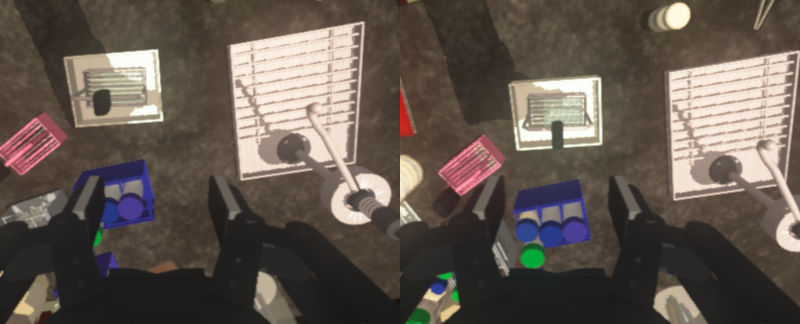

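In both views the steel carrier is in the white dish, its grip at full-frame (203,162) in the first and (257,192) in the second; the arm is still down in the slot. The pink one lies to the left, untouched. Next I'll get the grip position and yaw.

Run:
```python
from h import *
def ld(n): z=np.load(n+'.npz'); return (z['K'],z['R'],z['o']),z['im'],z['d']
A,ia,da=ld('va');B,ib,db=ld('vb')
print('bail tri',tri(A,(206,156),B,(257,190)), 'base tri',tri(A,(219,145),B,(257,169)))
for n,C,im,d in [('a',A,ia,da),('b',B,ib,db)]:
    P=cloud(C,d); m=(d>0)&(abs(P[...,0]-463)<60)&(abs(P[...,1]+50)<65)
    dark=im.max(2)<60
    g=P[m&(P[...,2]>125)&(P[...,2]<155)]; print(n,'grip',len(g),g.min(0).round(1),g.max(0).round(1),np.percentile(g[:,2],[50,95]).round(1))
    t=P[m&(P[...,2]>138)&(P[...,2]<152)]; print('top',len(t),np.median(t,0).round(1))
    b=P[m&(P[...,2]>94)&(P[...,2]<108)&~dark]; 
    if len(b)>5:
        c=b.mean(0); w,V=np.linalg.eigh(np.cov((b-c)[:,:2].T)); print('bar',len(b),c.round(1),V[:,1],b.min(0).round(),b.max(0).round())
    k=m&(P[...,2]>26)&(P[...,2]<42)
    q=P[k][:,:2].astype('f4'); print('rims',cv2.minAreaRect(q))
seat=at_z(A,(417,182),148); print('seat',seat, np.arctan2(190-seat[1],629.5-seat[0]))
```

```text
bail tri (array([463.24119204, -49.84924383, 111.97077413]), np.float64(3.5694217679042675)) base tri (array([466.33447105, -51.09919466,  -2.8613259 ]), np.float64(1.1368360069297545))
a grip 352 [452.8 -57.8 125. ] [476.9 -42.9 146.9] [144.  145.8]
top 273 [464.1 -49.8 144.4]
bar 247 [465.5 -47.1 103.9] [0.21775531 0.97600339] [454. -92.  94.] [475.  -9. 107.]
rims ((467.2382507324219, -52.19842529296875), (126.25384521484375, 98.43724060058594), 80.20703125)
b grip 287 [452.5 -59.1 126.3] [477.1 -42.6 147.5] [144.2 145.7]
top 241 [463.2 -50.5 144.5]
bar 233 [464.4 -50.3 103.9] [0.21792438 0.97596566] [454. -92.  95.] [476.  -9. 107.]
rims ((467.10003662109375, -51.85028839111328), (126.00714874267578, 98.53807067871094), 80.32109832763672)
seat [533.43720278 154.78761227 148.        ] 0.3513471752003138
```

Converted, 30 mm is 1.2, -12.5 mm is -0.5, -0.025 rad is -0.25.

```bash
echo '[[-0.5, 0.06, 0, 0, 0, -0.25, 50], [0, 0, 1.2, 0, 0, 0, 50], [0, 0, 1.2, 0, 0, 0, 50], [0, 0, 1.2, 0, 0, 0, 50], [0, 0, 1.2, 0, 0, 0, 50], [0, 0, 0.72, 0, 0, 0, 50], [0, 0, 0.4, 0, 0, 0, 50], [0, 0, 0, 0, 0, 0, 50], [0, 0, 0, 0, 0, 0, 50]]' > path.dat && python3 -m creep path.dat
```

```text
clock: 9.4
eef_pos: [464.2, -51.3, 113.6]
tool_rot: [3.141, 0.001, 2.922]
force: [0.2, -0.1, 0.3]
width: 50.0
gripper_force: 0.0
```

```bash
echo '[[0, 0, 0, 0, 0, 0, 0], [0, 0, 0, 0, 0, 0, 0], [0, 0, 0, 0, 0, 0, 0], [0, 0, 0, 0, 0, 0, 0], [0, 0, 0, 0, 0, 0, 0], [0, 0, 0, 0, 0, 0, 0]]' > path.dat && python3 -m creep path.dat; echo '[[0, 0, -0.16, 0, 0, 0, 0], [0, 0, -0.4, 0, 0, 0, 0], [0, 0, -0.8, 0, 0, 0, 0], [0, 0, -0.8, 0, 0, 0, 0], [0, 0, -0.8, 0, 0, 0, 0], [0, 0, -0.6, 0, 0, 0, 0], [0, 0, 0, 0, 0, 0, 0]]' > path.dat && python3 -m creep path.dat
```

```text
clock: 10.0
eef_pos: [463.8, -51.6, 114.1]
tool_rot: [3.142, 0.002, 2.922]
force: [-0.1, -1.1, 6.2]
width: 11.2
gripper_force: 59.6
clock: 10.7
eef_pos: [464.5, -51.3, 204.4]
tool_rot: [3.141, 0.004, 2.922]
force: [0.3, -0.1, -2.9]
width: 10.9
gripper_force: 58.6
```

The carrier is held and lifted. Next I'll turn it so the hook arm will pass along its y, then bring it to a point 60 mm outside the seat along the arm.

Converted, -0.14 rad is -1.4.

```bash
echo '[[0, 0, 0, 0, 0, -1, 0], [0, 0, 0, 0, 0, -1.4, 0], [0, 0, 0, 0, 0, -1.4, 0], [0, 0, 0, 0, 0, -1.2, 0], [0, 0, 0, 0, 0, -0.67, 0], [0, 0, 0, 0, 0, 0, 0]]' > path.dat && python3 -m creep path.dat; echo '[[-0.16, 0.32, 0, 0, 0, 0, 0], [-0.24, 0.56, 0.04, 0, 0, 0, 0], [-0.28, 0.64, 0.04, 0, 0, 0, 0], [-0.28, 0.64, 0.04, 0, 0, 0, 0], [-0.28, 0.64, 0.04, 0, 0, 0, 0], [-0.28, 0.64, 0.04, 0, 0, 0, 0], [-0.28, 0.64, 0.04, 0, 0, 0, 0], [-0.28, 0.68, 0.04, 0, 0, 0, 0], [-0.28, 0.68, 0.04, 0, 0, 0, 0], [-0.28, 0.68, 0.04, 0, 0, 0, 0], [-0.2, 0.52, 0.04, 0, 0, 0, 0], [-0.08, 0.2, 0.04, 0, 0, 0, 0]]' > path.dat && python3 -m creep path.dat; echo '[[0, 0, 0, 0, 0, 0, 0], [0, 0, 0, 0, 0, 0, 0]]' > path.dat && python3 -m creep path.dat
python3 - <<'E'
from h import *
C=cam('scene'); im,d=cams.get_image('scene')
cv2.imwrite('pics/s2.png',cv2.resize(im[110:260,210:370],(640,600),interpolation=cv2.INTER_CUBIC))
print([(m['position'],m['confidence']) for m in models.mark_of('hook_seat','scene')[:2]],[(m['position'],m['confidence']) for m in models.mark_of('bail','scene')[:3]])
Rt,p=pose(); print(proj(C,p+[0,0,-13.3]),proj(C,[531.8,154.5,148]), p)
t=np.array([531.8,154.5,193])-p; print('tool delta',Rt.T@t)
E
```

```text
clock: 11.3
eef_pos: [462.5, -51.2, 201.6]
tool_rot: [3.141, -0.001, -2.794]
force: [0.8, -0.2, -2.6]
width: 11.2
gripper_force: 58.5
clock: 12.5
eef_pos: [473.4, 136.6, 191.1]
tool_rot: [3.141, 0.0, -2.792]
force: [0.4, 0.7, -1.8]
width: 11.1
gripper_force: 58.6
clock: 12.7
eef_pos: [473.5, 133.5, 191.2]
tool_rot: [-3.141, -0.001, -2.795]
force: [0.6, 0.2, -2.5]
width: 11.3
gripper_force: 58.6
[([265.4, 186.6], 0.62)] [([342.0, 292.7], 0.87), ([251.4, 178.9], 0.57)]
[251.72083004 182.92205657] [267.66988243 184.77354812] [473.7760001  133.28583592 191.34692811]
tool delta [-61.77935438   0.31204822  -1.66492258]
```

View pics/s2.png

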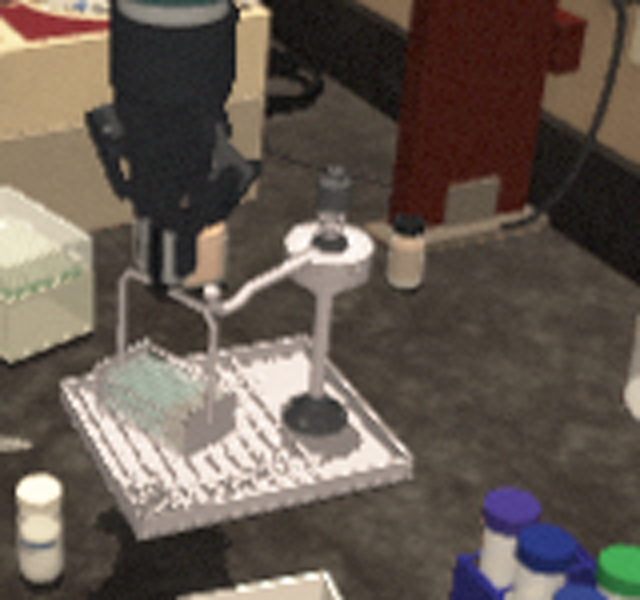

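The carrier hangs upright in the gripper in front of the hook. The ball is at crop (212,293) and the bail bar, at about (170,285), sits above its height. I'll thread it inward along the arm.

Converted, -6 mm is -0.24, -1 mm is -0.04.

```bash
echo '[[-0.12, 0, -0.04, 0, 0, 0, 0], [-0.24, 0, -0.04, 0, 0, 0, 0], [-0.24, 0, 0, 0, 0, 0, 0], [-0.24, 0, 0, 0, 0, 0, 0], [-0.24, 0, 0, 0, 0, 0, 0], [-0.24, 0, 0, 0, 0, 0, 0], [-0.24, 0, 0, 0, 0, 0, 0]]' > path.dat && python3 -m creep path.dat; echo '[[-0.24, 0, 0, 0, 0, 0, 0], [-0.24, 0, 0, 0, 0, 0, 0], [-0.24, 0, 0, 0, 0, 0, 0], [-0.2, 0, 0, 0, 0, 0, 0], [0, 0, 0, 0, 0, 0, 0], [0, 0, 0, 0, 0, 0, 0]]' > path.dat && python3 -m creep path.dat; python3 w.py wh hook_seat bail
```

```text
clock: 13.55
eef_pos: [510.9, 147.8, 193.2]
tool_rot: [3.142, -0.0, -2.794]
force: [0.6, 0.0, -2.2]
width: 11.1
gripper_force: 58.6
clock: 14.15
eef_pos: [531.8, 155.4, 193.2]
tool_rot: [3.142, -0.001, -2.794]
force: [-0.7, -0.6, -1.9]
width: 11.4
gripper_force: 58.6
hook_seat [([250.0, 216.0], 0.87), ([470.0, 197.0], 0.61)]
bail [([260.0, 238.0], 0.89)]
[531.69990809 155.24664004 193.28776567] [457.76946726 129.31871506 335.71667096] collar c [253.7239045  326.71649689]
```

View pics/wh.png

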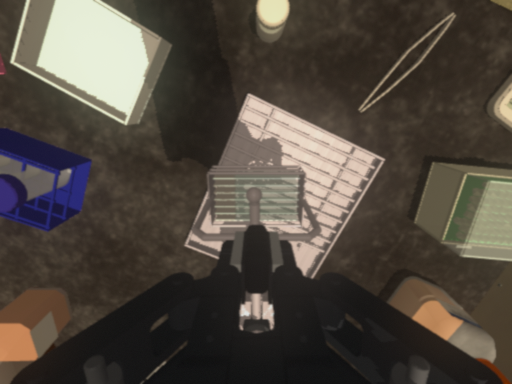

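The ball is at (254,193) in the image and the arm runs under the bail bar at (260,238), centred. I'll check the seat's place from the ball.

Run:
```python
from h import *
z=np.load('wh.npz'); C=(z['K'],z['R'],z['o'])
b=at_z(C,(254,193),162); print('ball',b, 'seat from ball',b+20*np.array([.94,.34,0])); print('mark',at_z(C,(250,216),148)); P=cloud(C,z['d']); print(P[193,254],P[191:196,254,2])
print('bail mark at 180',at_z(C,(260,238),180))
```

```text
ball [511.79709454 146.96193151 162.        ] seat from ball [530.59709454 153.76193151 162.        ]
mark [534.43484473 151.73005793 148.        ]
[510.37643188 146.49800111 166.5678998 ] [166.41379002 166.6853802  166.5678998  167.86848358 165.88062014]
bail mark at 180 [533.66340252 159.11455129 180.        ]
```

Converted, 8 mm is 0.32, 2 mm is 0.08.

```bash
echo '[[0, 0, 0.2, 0, 0, 0, 0], [0, 0, 0.32, 0, 0, 0, 0], [0, 0, 0.32, 0, 0, 0, 0], [0, 0, 0.16, 0, 0, 0, 0], [0, 0, 0.08, 0, 0, 0, 0], [0, 0, 0, 0, 0, 0, 0], [0, 0, 0, 0, 0, 0, 0]]' > path.dat && python3 -m creep path.dat; echo '[[0, 0, 0.04, 0, 0, 0, 0], [0, 0, 0.04, 0, 0, 0, 0], [0, 0, 0, 0, 0, 0, 0]]' > path.dat && python3 -m creep path.dat; echo '[[0, 0, 0.04, 0, 0, 0, 0], [0, 0, 0.02, 0, 0, 0, 0], [0, 0, 0, 0, 0, 0, 0]]' > path.dat && python3 -m creep path.dat
```

```text
clock: 15.0
eef_pos: [532.1, 155.5, 166.4]
tool_rot: [3.142, 0.0, -2.794]
force: [0.6, 0.6, -1.7]
width: 10.8
gripper_force: 58.6
clock: 15.3
eef_pos: [532.0, 155.4, 164.3]
tool_rot: [3.142, -0.0, -2.794]
force: [0.5, 0.1, -2.3]
width: 11.2
gripper_force: 58.6
clock: 15.6
eef_pos: [531.9, 155.4, 162.7]
tool_rot: [3.142, -0.0, -2.794]
force: [0.1, -0.7, -2.2]
width: 11.2
gripper_force: 58.6
```

```bash
for i in 1 ; do echo '[[0, 0, 0.024, 0, 0, 0, 0], [0, 0, 0.016, 0, 0, 0, 0], [0, 0, 0, 0, 0, 0, 0]]' > path.dat && python3 -m creep path.dat | egrep 'eef|force'; echo '[[0, 0, 0.024, 0, 0, 0, 0], [0, 0, 0.016, 0, 0, 0, 0], [0, 0, 0, 0, 0, 0, 0]]' > path.dat && python3 -m creep path.dat| egrep 'eef|force'; done
```

```text
eef_pos: [532.0, 155.4, 161.7]
force: [-0.7, 0.7, -2.3]
gripper_force: 58.6
eef_pos: [532.1, 155.5, 160.9]
force: [0.3, -0.0, -1.7]
gripper_force: 58.7
```

Converted, 0.5 mm is 0.02.

```bash
echo '[[0, 0, 0.02, 0, 0, 0, 0], [0, 0, 0, 0, 0, 0, 0]]' > path.dat && python3 -m creep path.dat | egrep 'eef|force'; echo '[[0, 0, 0.02, 0, 0, 0, 0], [0, 0, 0, 0, 0, 0, 0]]' > path.dat && python3 -m creep path.dat| egrep 'eef|force'
```

```text
eef_pos: [532.1, 155.5, 160.4]
force: [-0.3, -0.6, -0.3]
gripper_force: 58.9
eef_pos: [532.1, 155.5, 160.0]
force: [-0.9, -0.1, 1.3]
gripper_force: 59.1
```

The weight is now on the hook, since the vertical force went from −2.2 to +1.3 N. I'll release and check.

The manual's scale: shifts go in units of 25 mm and turns go in units of 0.1 rad. Converting my numbers, -20 mm is -0.8, 20 mm is 0.8.

```bash
echo '[[0, 0, 0, 0, 0, 0, 30], [0, 0, 0, 0, 0, 0, 30], [0, 0, 0, 0, 0, 0, 40], [0, 0, 0, 0, 0, 0, 40]]' > path.dat && python3 -m creep path.dat | egrep 'eef|force|width';  echo '[[0, 0, -0.2, 0, 0, 0, 40], [0, 0, -0.4, 0, 0, 0, 40], [0, 0, -0.8, 0, 0, 0, 40], [0, 0, -1, 0, 0, 0, 40], [0, 0, -1, 0, 0, 0, 40], [0, 0, -1, 0, 0, 0, 40], [0.8, 0, -0.4, 0, 0, 0, 40], [1.6, 0, 0, 0, 0, 0, 40], [1.6, 0, 0, 0, 0, 0, 40], [0, 0, 0, 0, 0, 0, 40], [0, 0, 0, 0, 0, 0, 40], [0, 0, 0, 0, 0, 0, 40]]' > path.dat && python3 -m creep path.dat
python3 - <<'E'
from h import *
C=cam('scene'); im,d=cams.get_image('scene')
cv2.imwrite('pics/s3.png',cv2.resize(im[110:260,210:370],(640,600),interpolation=cv2.INTER_CUBIC))
a=cams.get_image('top')[0]
print([(m['position'],m['confidence']) for m in models.mark_of('hook_seat','scene')[:2]],[(m['position'],m['confidence']) for m in models.mark_of('bail','scene')[:3]])
E
```

```text
eef_pos: [532.0, 155.5, 159.8]
force: [-0.6, 0.1, 0.8]
width: 40.2
gripper_force: 0.0
clock: 18.2
eef_pos: [439.4, 122.0, 280.6]
tool_rot: [3.142, 0.003, -2.794]
force: [-0.1, 0.7, 0.2]
width: 40.1
gripper_force: 0.0
[([268.8, 188.3], 0.65)] [([267.1, 188.8], 0.93), ([341.6, 290.9], 0.6)]
```

View pics/s3.png

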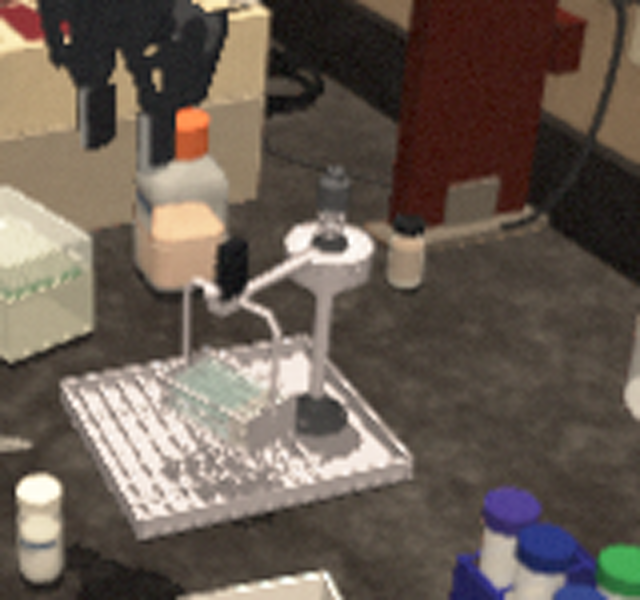

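The carrier hangs upright and free in the dip, its grip at crop (232,265), with the bail and seat marks under 2 px apart. The bystanders are untouched. I'll let it settle, then hand in.

```bash
echo '[[0, 0, 0, 0, 0, 0, 40], [0, 0, 0, 0, 0, 0, 40], [0, 0, 0, 0, 0, 0, 40], [0, 0, 0, 0, 0, 0, 40], [0, 0, 0, 0, 0, 0, 40], [0, 0, 0, 0, 0, 0, 40], [0, 0, 0, 0, 0, 0, 40], [0, 0, 0, 0, 0, 0, 40], [0, 0, 0, 0, 0, 0, 40], [0, 0, 0, 0, 0, 0, 40], [0, 0, 0, 0, 0, 0, 40], [0, 0, 0, 0, 0, 0, 40]]' > path.dat && python3 -m creep path.dat|head -1; echo '[[0, 0, 0, 0, 0, 0, 40], [0, 0, 0, 0, 0, 0, 40], [0, 0, 0, 0, 0, 0, 40], [0, 0, 0, 0, 0, 0, 40], [0, 0, 0, 0, 0, 0, 40], [0, 0, 0, 0, 0, 0, 40], [0, 0, 0, 0, 0, 0, 40], [0, 0, 0, 0, 0, 0, 40]]' > path.dat && python3 -m creep path.dat|head -1; python3 -c "
from h import *
print(ctrl.finish_job())"
```

```text
clock: 19.6
clock: 20.4
the job is handed in; nothing more can be done
None
```

The hook arm is down in its slot, the carrier hangs upright and free by its bail in the dip, and the job was handed in at about 20 s; no verdict came back.

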